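# Re-arm the beam shutter and hold its pull rod at the mark

### The arm

A 6-joint arm with a two-finger parallel gripper is mounted at the origin on a cart in front of the work surface, level with it; the furniture and walls round the work are solid. World frame = base frame: x ahead of the robot, y to its left, z up, the work surface at z = 0. Lengths are in mm, angles in rad, forces in N, time in s.
With the tool pointing down it reaches from about 325 to 925 mm from the base axis. Payload 3.1 kg.
Tool frame: the origin (TCP) lies between the finger pads; the fingertips stand 11 mm ahead of it and the grasp point (between the pads) lies 8 mm behind it (bot.nose_length is the distance from the TCP to the fingertips, in mm); x points along the fingers, y is the direction in which the jaws open and shut, and the axes are right-handed (so a half turn about x gives the same grasp; the last joint's range is limited). The gripper opens to 85 mm and grips with 20 to 120 N. Pads are 22 mm wide; open, the fingers measure 114 mm over their backs; the gripper's body (76 mm by 85 mm) begins 54 mm behind the grasp point. The pads swing forward as they close: fully open they stand 13 mm farther back than shut.
Start: joints at [-1.445, 0.217, 1.613, -0, 1.311, -0.112], TCP at [147.249, -607.418, 242.3] pointing down, gripper open.
Joint ranges: [-2.75, 2.75], [-0.78, 2.1], [0.31, 2.55], [-1.13, 4.27], [0.13, 2.63], [-2.58, 2.58]. Speed limits (rad/s): [2.79, 2.79, 3.14, 3.14, 3.14, 3.14].

### API

Orientations are given as a unit quaternion [x, y, z, w].
In Python, from rig import bot, snapshot, camera_info, order gives the robot as it stands. The module is installed in compiled form; this text tells all that it offers.
- The arm moves only by the tool send_rows, never from a script. Its argument "targets" is a list of rows, each a list of 7 numbers: the opening, from 0 (shut) to 1 (fully open), then the shift along the tool's x, y, z in m, then the turn, a rotation vector about the tool's x, y, z in rad. In form: [[claw, dx, dy, dz, ax, ay, az], ...]. A call has 1 to 20 rows; each row shifts and turns the commanded pose from where the row before left it, along the tool's axes as they then stand; what a row does not reach is not made up. A row lasts 1/10 s, in which the tool goes at most 50 mm and 8.59 degrees, less where a joint would pass 70% of its speed; a pose out of reach is approached as far as the arm can. A call is refused whole if a number of a shift passes 0.05 or a number of a turn 0.15, either way. A call with a gripper value outside its range is refused whole. The fingers move at their own pace and stop on an object; "newtons" is the grip in N (left out, the last holds). Time passes only in rows, so rows that do not move let the fingers close. It gives the time, the measured TCP pose, the force and the opening at its end, in the units of the state.
- bot.state(): the state, without advancing time (a new reading comes with each control period).
- snapshot(name): name is "scene" or "top" or "wrist"; returns the picture (400x640x3 uint8, red, green, blue); there is no depth.
- camera_info(name): a dict with "fx", "fy", "cx", "cy" (pixels), "extrinsics" (4x4, takes a point from world to camera coordinates); the wrist camera has in their place "T_tool_cam" (4x4, takes a point from camera to tool coordinates, whose origin is the TCP and whose axes are the tool frame's). Camera axes: x right, y up, looking along -z (the intrinsics and any distortion apply to the point x, -y, -z); pixel columns grow to the right and rows downward; lengths in mm; the calibration is good to about 2 mm. A picture is of the moment at which its call begins: read the wrist's pose just before it. camera_info takes no time and is no camera call.
- order.finish_job(): hands the job in, once; it reports no verdict.
The state is a dict: "time": time; "joints": joint angles; "dq": joint speeds; "tau": joint torques, N m; "eef_pos": TCP position; "tool_rot": TCP orientation; "force": force on the tool from outside, world axes, zero at the start; "torque": the same for the moment, N m; "grip_width": opening from 0.0 (shut) to 1.0 (fully open).
Only numpy, scipy, OpenCV 4.12 (cv2) and the standard library are available. Lean on these libraries where they do the work, as an engineer would, in place of code of your own. Each camera call takes 0.05 s, during which the arm holds its last target.

### The job

Re-arm the grey beam shutter on the optical table: swing its sprung lever (blue ball) all the way over to its stop, away from the pull rod, then let go so that it springs back by itself. After that take the yellow grip of the telescoping pull rod, draw it out against its spring until the middle of the red ring on the rod is level with the mouth of the steel tube, and finish while still holding it there, without letting go. Do not knock or shift the canister, bottles and filter cube standing round it.

Things in the scene. Friction and masses are not known exactly. Their poses are not given: they have to be found in the camera images.
- shutter: beam shutter unit bolted to the table (does not move): aluminium base plate 125x66x10 mm, grey housing 85x46 mm with its top 84 mm above the table, and a steel tube (21 mm across) level at 60 mm height. Origin on the table surface straight below the tube's mouth; the housing spans x = +30 to +115 mm, y = -23 to +23 mm; z up. The pull rod draws out along -x of this frame.
- tube_mouth (a point): centre of the tube's open mouth, 60 mm above the table, where the rod comes out; axes as shutter
- pull_grip (a point): yellow grip on the end of the pull rod: block 38 mm long (along x of shutter), 20 mm wide (y, the width to grasp from above), 26 mm high, with a 34 mm round flange at its outer (-x) end; this point is the block's centre, 60 mm above the table and 43 mm out from the tube's mouth when the rod is home. Axes as shutter.
- rod_mark (a point): middle of the red ring (8 mm wide, 11 mm across) on the steel rod; hidden 60 mm inside the tube when the rod is home, so the rod must come out 60 mm to bring it level with the mouth
- pull_rod (a joint): how far the rod is drawn out (m): 0 home, 0.060 red ring at the mouth, 0.085 end of travel. An inner spring pulls it home with 3.3 N at 0 and about 10 N at the mark; let go, it slides home.
- lever_ball (a point): blue ball, 22 mm across, on top of the sprung lever (steel stem 8 mm across); this point is the ball's centre, 70 mm from the lever's pivot. The pivot is a level pin along y of shutter, 85 mm along +x from the tube's mouth and 90 mm above the table.
- lever (a joint): lever angle (rad): 0 at rest, leaning 0.35 rad from upright to the rod's side (-x of shutter); it grows as the ball swings over the top to +x; 0.70 at its stop, leaning 0.35 rad the other way. A spring drives it back to 0: about 1.5 N at the ball at rest, 5 N at the stop.
- objective_canister: clear round canister with black lid, 51 mm across, 71 mm high, loose bystander; origin at the centre of its underside
- oil_bottle: amber dropper bottle, 30 mm across, 86 mm high, loose bystander; origin at the centre of its underside
- filter_cube: black filter cube, 40x38x41 mm, loose bystander; origin at the centre of its underside
- lens_cleaner: slim white spray bottle with blue cap, 35 mm across, 120 mm high, loose bystander; origin at the centre of its underside

How it is judged:
By the outcome, as a careful person would: the job done as asked, in the order asked, and still so for the second after the job is handed in, while the arm keeps its last pose, push and grip.
It also fails if it takes over 38 s, if anything falls off the work surface, if the arm or the gripper's body presses on something with over 40 N, if the wrist force passes 120 N, or if a joint passes its speed limit or range.

## Working session

There is one attempt and no reset: what is moved stays moved. The work goes in short steps, Python scripts to look and compute and a tool call to move; the robot and the scene stay as the last step left them, time stands still between calls to the robot, and variables do not carry over. Pictures are saved under pics/ and viewed, and the job is handed in when it is done.

Besides the shell and the picture viewer there is one more tool, called by a JSON object that holds its "op" and its "data". send_rows: Moves the arm, as the interface text tells. Its arguments: {"type":"object","properties":{"targets":{"type":"array"},"newtons":{"type":"number"}},"required":["targets"]}

```bash
mkdir -p pics; python3 - <<'E'
from rig import bot, snapshot, camera_info
import cv2
print(bot.state(), bot.nose_length)
for n in ("scene","top"):
    cv2.imwrite(f"pics/{n}0.png", snapshot(n)[:,:,::-1])
    print(n,camera_info(n))
print(camera_info("wrist"))
E
```

```text
{'time': 0.0, 'joints': array([-1.44519162e+00,  2.17783188e-01,  1.61494215e+00,  8.05291242e-06,
        1.31129568e+00, -1.12180447e-01]), 'dq': array([-1.53211760e-04,  1.59491839e-04, -7.82351885e-04, -5.64944147e-05,
       -7.68616159e-04, -5.07238272e-04]), 'tau': array([ 6.59389043e-04, -3.96844912e+01, -3.03851759e+01, -1.65008009e-04,
        9.88503947e-03, -1.38817608e-06]), 'eef_pos': array([ 147.15470757, -606.61215164,  240.94604567]), 'tool_rot': array([-0.70211159, -0.08472959,  0.70211761, -0.08301248]), 'force': array([-0.80904589,  0.28135425,  0.49309067]), 'torque': array([-0.0254395 , -0.04977702, -0.01770927]), 'grip_width': 1.00005439698909} 11.0
scene {'fx': 445.1261070297289, 'fy': 445.1261070297289, 'cx': 318.8970404006134, 'cy': 190.85420690138125, 'extrinsics': array([[-4.94704455e-01, -8.69059134e-01, -1.92990744e-03,
         3.51614236e+02],
       [ 4.04751305e-01, -2.32365206e-01,  8.84410986e-01,
        -2.54776409e+02],
       [-7.69053889e-01,  4.36740922e-01,  4.66704921e-01,
        -8.32470924e+02],
       [ 0.00000000e+00,  0.00000000e+00, 
[... 264 characters left out ...]
12255e-01,  1.21911379e-02,  6.94311021e-02,
        -4.86054484e+02],
       [-6.90861418e-02, -2.67442452e-02,  9.97252150e-01,
        -1.30193216e+03],
       [ 0.00000000e+00,  0.00000000e+00,  0.00000000e+00,
         1.00000000e+00]])}
{'fx': 276.5737987340601, 'fy': 276.5737987340601, 'cx': 321.7168532581164, 'cy': 200.06760063054895, 'T_tool_cam': array([[ 4.13267995e-04,  2.81396648e-01, -9.59591452e-01,
        -1.31549948e+02],
       [ 9.99999897e-01,  6.61742853e-05,  4.50076095e-04,
        -1.83729654e-01],
       [ 1.90150183e-04, -9.59591539e-01, -2.81396592e-01,
        -7.15786865e+01],
       [ 0.00000000e+00,  0.00000000e+00,  0.00000000e+00,
         1.00000000e+00]])}
```

View pics/scene0.png

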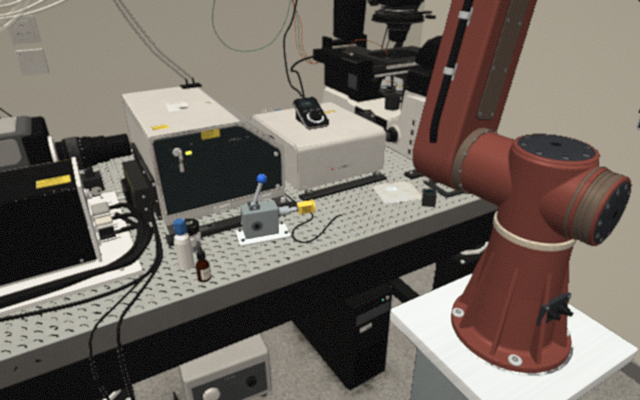

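View pics/top0.png

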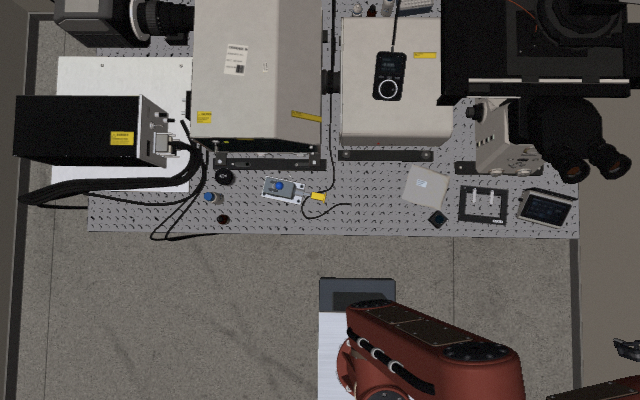

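The scene view shows the shutter near (262,215), with the blue ball at (261,178) and the yellow grip at (306,207). In the top view the ball is at (279,187) and the grip at (317,196). I'll zoom in.

```bash
python3 - <<'E'
import cv2
a=cv2.imread("pics/top0.png")[155:235,190:350]; cv2.imwrite("pics/topz.png",cv2.resize(a,None,fx=5,fy=5,interpolation=cv2.INTER_CUBIC))
a=cv2.imread("pics/scene0.png")[165:290,160:330]; cv2.imwrite("pics/scenez.png",cv2.resize(a,None,fx=4.7,fy=4.7,interpolation=cv2.INTER_CUBIC))
E
```

```text
(no output)
```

View pics/topz.png

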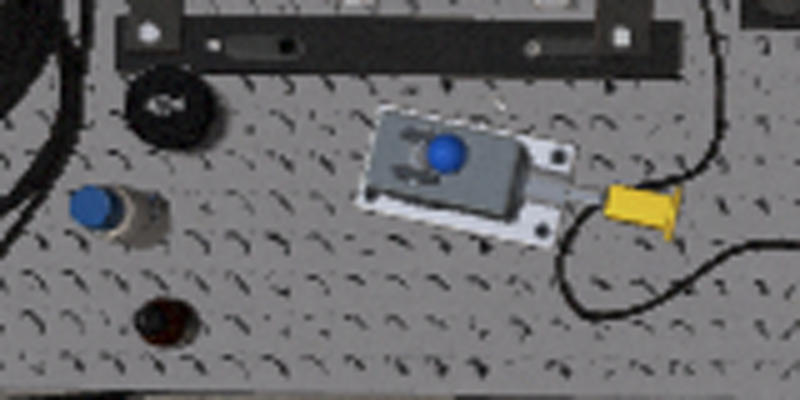

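View pics/scenez.png

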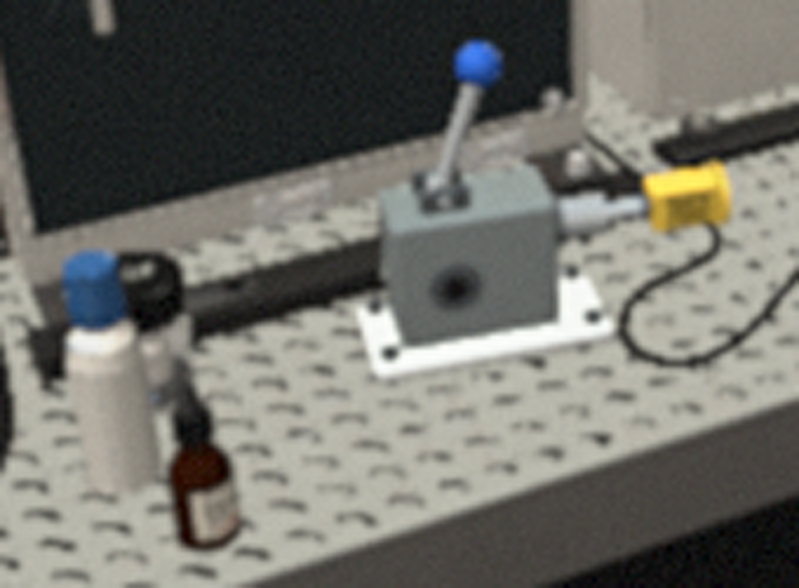

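```bash
cat > h.py <<'E'
import numpy as np
from rig import camera_info
def proj(n,P):
    c=camera_info(n); E=c["extrinsics"]; p=E[:3,:3]@np.asarray(P,float)+E[:3,3]
    return np.array([c["cx"]+c["fx"]*p[0]/-p[2], c["cy"]-c["fy"]*p[1]/-p[2]])
def ray(n,uv):
    c=camera_info(n); E=c["extrinsics"]; d=np.array([(uv[0]-c["cx"])/c["fx"],-(uv[1]-c["cy"])/c["fy"],-1]);R=E[:3,:3]
    return -R.T@E[:3,3], R.T@d
def atz(n,uv,z):
    o,d=ray(n,uv); return o+d*(z-o[2])/d[2]
def S(p,v):
    c,s=np.cos(p[2]),np.sin(p[2]); return np.array([p[0]+c*v[0]-s*v[1],p[1]+s*v[0]+c*v[1],v[2]])
E
python3 - <<'E'
from h import *
from scipy.optimize import least_squares
t=lambda u,v:(190+(u+.5)/5-.5,155+(v+.5)/5-.5); s=lambda u,v:(160+(u+.5)/4.7-.5,165+(v+.5)/4.7-.5)
K=[("top",t(446,154),(61,0,155.8)),("top",t(527,147),(30,-23,84)),("top",t(514,219),(30,23,84)),("top",t(383,112),(115,-23,84)),("top",t(369,196),(115,23,84)),("top",t(641,206),(-43,0,72)),
("scene",s(478,63),(61,0,155.8)),("scene",s(383,232),(115,23,84)),("scene",s(555,206),(30,23,84)),("scene",s(537,168),(30,-23,84)),("scene",s(683,198),(-43,4,60))]
f=lambda p:np.concatenate([proj(n,S(p,v))-uv for n,uv,v in K])
r=least_squares(f,[550,100,1.6],x_scale=[10,10,.1],loss='soft_l1'); print(r.x); print(np.round(f(r.x).reshape(-1,2),1))
for m in("top","scene"):
    r2=least_squares(lambda p:np.concatenate([proj(n,S(p,v))-uv for n,uv,v in K if n==m]),r.x,x_scale=[10,10,.1]);print(m,r2.x)
p=r.x
print("ball",S(p,(61,0,155.8)),"grip",S(p,(-43,0,60)))
print("cleaner",atz("top",t(95,205),120),"oil",atz("top",t(157,322),84),"can",atz("top",t(172,105),71),"rail edge",atz("top",t(400,77),20),"box?",atz("top",t(400,10),60))
E
```

```text
[499.38068217 206.71791863   1.38691222]
[[ 0.4  0.4]
 [-0.7 -1.4]
 [-1.3 -0.2]
 [-0.7 -0.1]
 [-1.2 -1.3]
 [-0.1 -0.1]
 [ 0.4  0.9]
 [ 1.9  0.2]
 [ 0.8 -0.3]
 [-0.  -1. ]
 [ 0.6  1.3]]
top [498.48457583 204.89519703   1.393824  ]
scene [500.62099533 207.93111458   1.37174757]
ball [510.53450564 266.68951376 155.8       ] grip [491.51815087 164.44285978  60.        ]
cleaner [484.26241418 468.82411021 120.        ] oil [419.98221401 441.04691658  84.        ] can [547.10838529 439.31572107  71.        ] rail edge [571.9321362  313.34614862  20.        ] box? [606.28099334 308.43124924  60.        ]
```

```bash
cat >> h.py <<'E'
from scipy.spatial.transform import Rotation as Ro
from rig import bot
def plan(pos,yaw_sh,sgn=1):
    """tool-frame shift (mm) & rotvec to put TCP at pos, tool down, tool y = sgn*y_sh"""
    st=bot.state(); R=Ro.from_quat(st["tool_rot"]); 
    y=sgn*np.array([-np.sin(yaw_sh),np.cos(yaw_sh),0]); x=np.array([0,0,-1.]); z=np.cross(x,y)
    G=Ro.from_matrix(np.c_[x,y,z])
    return R.inv().apply(np.asarray(pos)-st["eef_pos"]), (R.inv()*G).as_rotvec(), R.as_matrix()
E
python3 - <<'E'
from h import *
np.set_printoptions(suppress=True,precision=3)
p=[499.4,206.7,1.387]
for s in (1,-1):
  d=plan(S(p,(10,0,260)),p[2],s); print(d[0],d[1]); 
print(d[2])
E
```

```text
[ -17.21  -716.683 -538.025] [1.992 0.002 0.002]
[ -17.21  -716.683 -538.025] [-1.149 -0.002  0.002]
[[-0.     0.236 -0.972]
 [ 0.002 -0.972 -0.236]
 [-1.    -0.002 -0.   ]]
```

{"op": "send_rows", "data": {"targets": [[0,0,-0.0398,-0.0299,0,0,0],[0,0,-0.0398,-0.0299,0,0,0],[0,0,-0.0398,-0.0299,0,0,0],[0,0,-0.0398,-0.0299,0,0,0],[0,0,-0.0398,-0.0299,0,0,0],[0,0,-0.0398,-0.0299,0,0,0],[0,0,-0.0398,-0.0299,0,0,0],[0,0,-0.0398,-0.0299,0,0,0],[0,0,-0.0398,-0.0299,0,0,0],[0,0,-0.0398,-0.0299,0,0,0],[0,0,-0.0398,-0.0299,0,0,0],[0,0,-0.0398,-0.0299,0,0,0],[0,0,-0.0398,-0.0299,0,0,0],[0,0,-0.0398,-0.0299,0,0,0],[0,0,-0.0398,-0.0299,0,0,0],[0,0,-0.0398,-0.0299,0,0,0],[0,0,-0.0398,-0.0299,0,0,0],[0,0,-0.0398,-0.0299,0,0,0]]}}

```text
time: 1.9
eef_pos: [501.6, 217.7, 241.7]
tool_rot: [-0.702, -0.084, 0.702, -0.084]
force: [0.8, -0.6, -0.2]
grip_width: 0.0
```

{"op": "send_rows", "data": {"targets": [[0,0,0,0,-0.144,0,0],[0,0,0,0,-0.144,0,0],[0,0,0,0,-0.144,0,0],[0,0,0,0,-0.144,0,0],[0,0,0,0,-0.144,0,0],[0,0,0,0,-0.144,0,0],[0,0,0,0,-0.144,0,0],[0,0,0,0,-0.144,0,0],[0,0,0,0,0,0,0]]}}

```text
time: 2.8
eef_pos: [501.1, 215.5, 241.7]
tool_rot: [-0.543, -0.453, 0.544, -0.453]
force: [0.8, -0.6, 0.3]
grip_width: 0.001
```

```bash
python3 - <<'E'
from h import *
from rig import snapshot
import cv2
np.set_printoptions(suppress=True,precision=3)
p=[499.4,206.7,1.387]
d=plan(S(p,(10,0,260)),p[2],-1); print(d[0],d[1]); s=bot.state(); print(s["time"],s["eef_pos"],s["tool_rot"].tolist(),s["joints"],s["force"],s["grip_width"])
cv2.imwrite("pics/w1.png",snapshot("wrist")[:,:,::-1])
E
```

```text
[-18.334  -0.083  -1.044] [0.003 0.001 0.001]
2.8 [501.099 215.484 241.666] [-0.5427996464862136, -0.45287129846962054, 0.5435911771280146, -0.4525315049203324] [ 0.277  0.049  1.802 -0.     1.292  0.459] [ 0.834 -0.641  0.264] 0.0013548854209547278
```

View pics/w1.png

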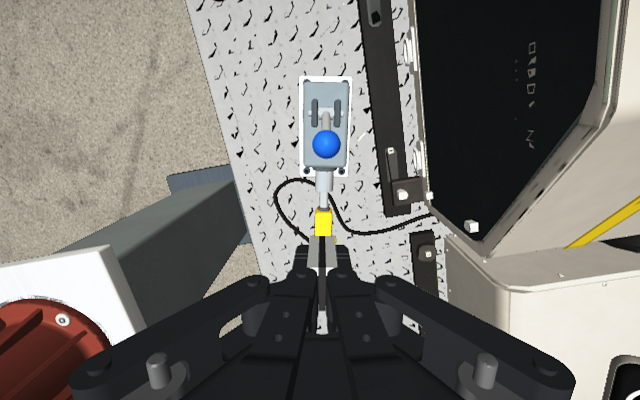

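The wrist view shows the ball at (326,144), the tube below it, and the grip at (323,222). I'll use a zoomed crop to refine the pose.

```bash
python3 - <<'E'
import cv2
a=cv2.imread("pics/w1.png")[70:245,260:390]; cv2.imwrite("pics/w1z.png",cv2.resize(a,None,fx=3.4,fy=3.4,interpolation=cv2.INTER_CUBIC))
E
```

```text
(no output)
```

View pics/w1z.png

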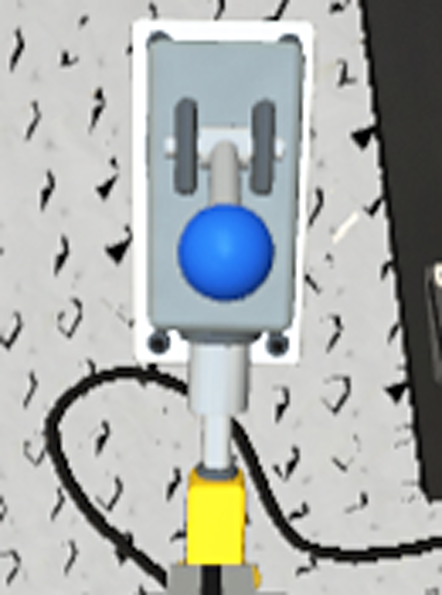

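```bash
cat >> h.py <<'E'
def wproj(st,P):
    c=camera_info("wrist"); T=c["T_tool_cam"]; q=Ro.from_quat(st["tool_rot"]).inv().apply(np.asarray(P,float)-st["eef_pos"])
    p=T[:3,:3].T@(q-T[:3,3]); return np.array([c["cx"]+c["fx"]*p[0]/-p[2], c["cy"]-c["fy"]*p[1]/-p[2]])
E
python3 - <<'E'
from h import *
from scipy.optimize import least_squares
st=bot.state()
w=lambda u,v:(260+(u+.5)/3.4-.5,70+(v+.5)/3.4-.5)
K=[(w(226,251),(61,0,155.8)),(w(147,42),(115,23,84)),(w(302,42),(115,-23,84)),(w(148,328),(30,23,84)),(w(294,327),(30,-23,84)),(w(219,413),(0,0,68)),(w(217,481),(-24,0,73))]
f=lambda p:np.concatenate([wproj(st,S(p,v))-uv for uv,v in K])
r=least_squares(f,[499.4,206.7,1.387],x_scale=[10,10,.1]);print(r.x,np.round(f(r.x).reshape(-1,2),1)); p=r.x
np.set_printoptions(suppress=True,precision=2)
print("ball",S(p,(61,0,155.8)),"grip",S(p,(-43,0,60)))
print(plan(S(p,(32,0,200)),p[2],-1)[:2])
E
```

```text
[502.28888386 207.86153892   1.37671942] [[-0.2 -0.1]
 [-1.  -2. ]
 [ 1.  -1.5]
 [-0.4  1.1]
 [ 0.3  1.9]
 [ 0.   0.1]
 [ 0.4  1.5]]
ball [514.05 267.72 155.8 ] grip [494.   165.67  60.  ]
(array([ 41.76,   2.84, -24.71]), array([0.01, 0.  , 0.  ]))
```

{"op": "send_rows", "data": {"targets": [[0,0.043,0.002,0,0,0,0],[0,0.043,0,0,0.01,0,0],[0,0,0,-0.015,0,0,0],[0,0,0,-0.013,0,0,0],[0,0,0,-0.01,0,0,0],[0,0,0,-0.01,0,0,0],[0,0,0,-0.01,0,0,0],[0,0,0,0,0,0,0]]}}

```text
time: 3.65
eef_pos: [516.1, 273.6, 158.3]
tool_rot: [0.546, 0.45, -0.544, 0.451]
force: [-0.2, -3.9, 2.7]
grip_width: 0.001
```

```bash
python3 - <<'E'
from h import *
from rig import snapshot
import cv2
np.set_printoptions(suppress=True,precision=3)
p=[501.5,207.3,1.38]
s=bot.state(); print(s["time"],s["eef_pos"],s["force"],plan(S(p,(87,0,155)),p[2],-1)[:2])
a=cv2.imwrite("pics/w2.png",snapshot("wrist")[60:300,180:460,::-1].repeat(2,0).repeat(2,1))
E
```

```text
3.65 [516.07  273.623 158.276] [-0.178 -3.861  2.738] (array([  3.298,  -1.718, -19.115]), array([ 0.001, -0.001, -0.004]))
```

View pics/w2.png

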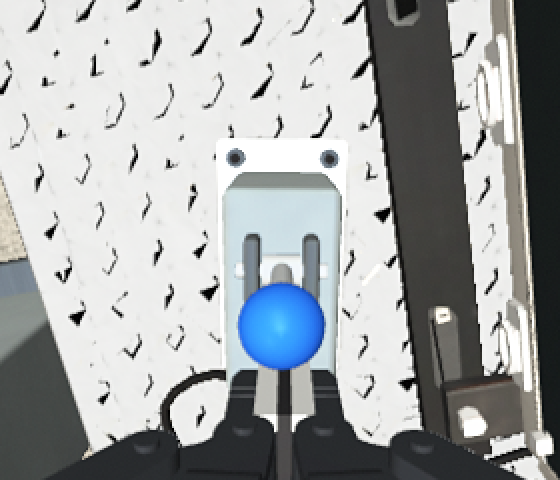

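The closed fingers are touching the ball at (281,325) in the crop, and the lever is partly swung over. I'll push on to the stop.

{"op": "send_rows", "data": {"targets": [[0,0.002,0,-0.008,0,0,0],[0,0.001,0,-0.007,0,0,0],[0,0,0,-0.004,0,0,0],[0,0,0,0,0,0,0]]}}

```text
time: 4.1
eef_pos: [518.3, 290.7, 153.0]
tool_rot: [-0.545, -0.45, 0.545, -0.45]
force: [0.7, -5.8, 1.4]
grip_width: -0.005
```

{"op": "send_rows", "data": {"targets": [[0,0,0,-0.002,0,0,0],[0,0,0,0,0,0,0]]}}

```text
time: 4.3
eef_pos: [518.6, 292.2, 152.8]
tool_rot: [-0.545, -0.45, 0.546, -0.45]
force: [1.0, -4.4, 1.5]
grip_width: 0.002
```

```bash
python3 - <<'E'
from h import *
from rig import snapshot
import cv2
np.set_printoptions(suppress=True,precision=3)
p=[501.5,207.3,1.38]
s=bot.state(); print(s["time"],s["eef_pos"],s["force"],plan(S(p,(87,0,155)),p[2],-1)[:2])
for a in(.6,.65,.7):
  print(a,wproj(s,S(p,(85+70*np.sin(a-.35),0,90+70*np.cos(a-.35)))))
a=cv2.imwrite("pics/w3.png",snapshot("wrist")[60:300,180:460,::-1].repeat(2,0).repeat(2,1))
a=cv2.imwrite("pics/s3.png",cv2.resize(snapshot("scene")[150:270,190:350,::-1],None,fx=5,fy=5,interpolation=2))
E
```

```text
4.3 [518.572 292.153 152.769] [ 1.038 -4.401  1.454] (array([-2.231, -0.671, -0.446]), array([-0.   ,  0.001, -0.   ]))
0.6 [320.558 236.728]
0.65 [320.554 229.679]
0.7 [320.552 222.601]
```

View pics/w3.png

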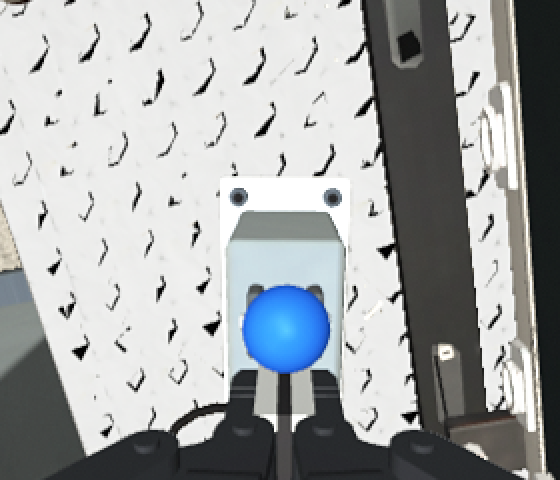

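View pics/s3.png

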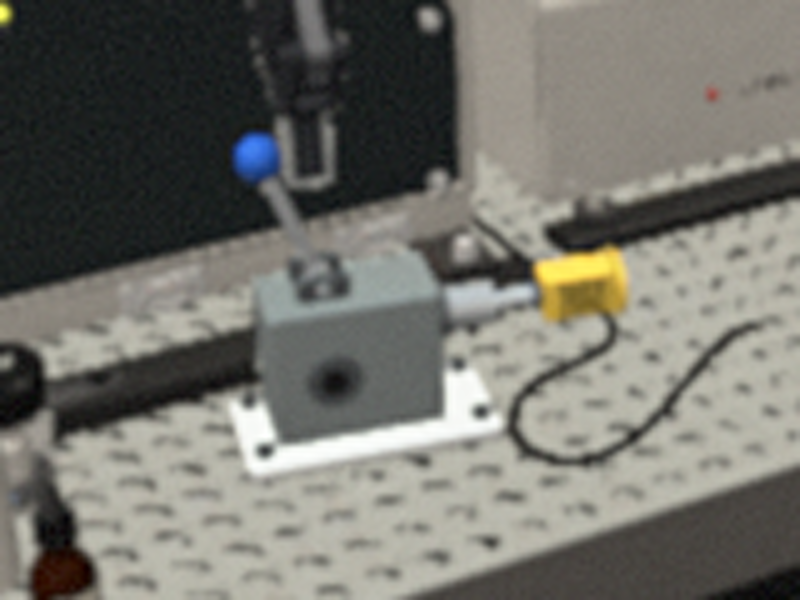

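The ball is near the stop: wrist (323,224) against 222.6 predicted. The force hasn't risen yet, so I'll go until it does.

{"op": "send_rows", "data": {"targets": [[0,0,0,-0.002,0,0,0],[0,0,0,-0.001,0,0,0],[0,0,0,0,0,0,0]]}}

```text
time: 4.7
eef_pos: [518.8, 293.3, 152.6]
tool_rot: [-0.544, -0.449, 0.547, -0.451]
force: [0.4, -9.2, 1.4]
grip_width: -0.002
```

{"op": "send_rows", "data": {"targets": [[0,0,0,-0.002,0,0,0],[0,0,0,0,0,0,0]]}}

```text
time: 4.9
eef_pos: [518.9, 293.6, 152.5]
tool_rot: [-0.543, -0.448, 0.548, -0.452]
force: [-0.7, -12.9, 4.1]
grip_width: -0.001
```

{"op": "send_rows", "data": {"targets": [[0,0,0,-0.002,0,0,0],[0,0,0,0,0,0,0]]}}

```text
time: 5.1
eef_pos: [519.0, 293.9, 152.5]
tool_rot: [-0.541, -0.448, 0.549, -0.453]
force: [-1.4, -18.3, 5.8]
grip_width: 0.003
```

```bash
python3 - <<'E'
from h import *
from rig import snapshot
import cv2
np.set_printoptions(suppress=True,precision=3)
s=bot.state(); print(s["time"],s["eef_pos"],s["force"])
a=cv2.imwrite("pics/w4.png",snapshot("wrist")[60:300,180:460,::-1].repeat(2,0).repeat(2,1))
E
```

```text
5.1 [518.955 293.892 152.478] [ -1.387 -18.265   5.78 ]
```

View pics/w4.png

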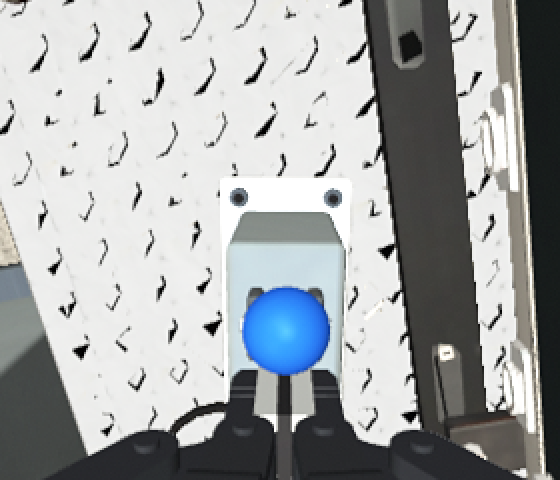

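At the stop: the force rose to 18 N while the arm hardly advanced. Next, a quick retreat so the lever springs back.

{"op": "send_rows", "data": {"targets": [[0,0,0,0.05,0,0,0],[0,0,0,0.05,0,0,0],[0,0,0,0.03,0,0,0],[0.6,-0.005,0,0.008,0,0,0],[0.6,0,0,0,0,0,0],[0.6,0,0,0,0,0,0]]}}

```text
time: 5.75
eef_pos: [494.4, 165.6, 158.9]
tool_rot: [0.546, 0.45, -0.544, 0.45]
force: [0.8, -0.6, -0.2]
grip_width: 0.504
```

```bash
python3 - <<'E'
from h import *
from rig import snapshot
import cv2
np.set_printoptions(suppress=True,precision=3)
p=[501.5,207.3,1.38]
s=bot.state(); print(s["time"],s["eef_pos"],s["force"],s["grip_width"],plan(S(p,(-44,0,110)),p[2],-1)[:2])
a=cv2.imwrite("pics/w5.png",snapshot("wrist")[:,:,::-1])
a=cv2.imwrite("pics/s5.png",cv2.resize(snapshot("scene")[110:260,190:390,::-1],None,fx=4,fy=4,interpolation=2))
E
```

```text
5.75 [494.43  165.582 158.914] [ 0.842 -0.569 -0.224] 0.5039631763719226 (array([48.908, -1.036,  1.815]), array([-0.   , -0.002, -0.001]))
```

View pics/w5.png

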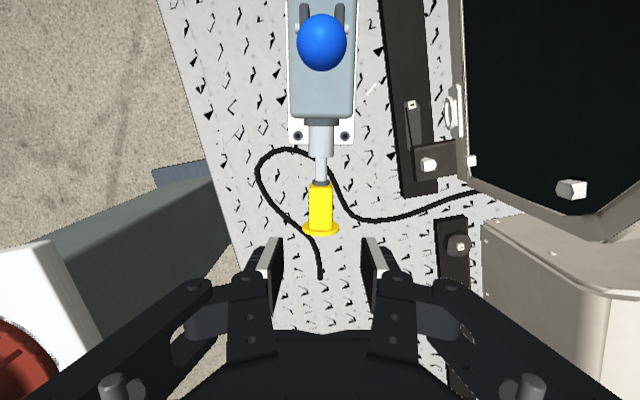

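View pics/s5.png

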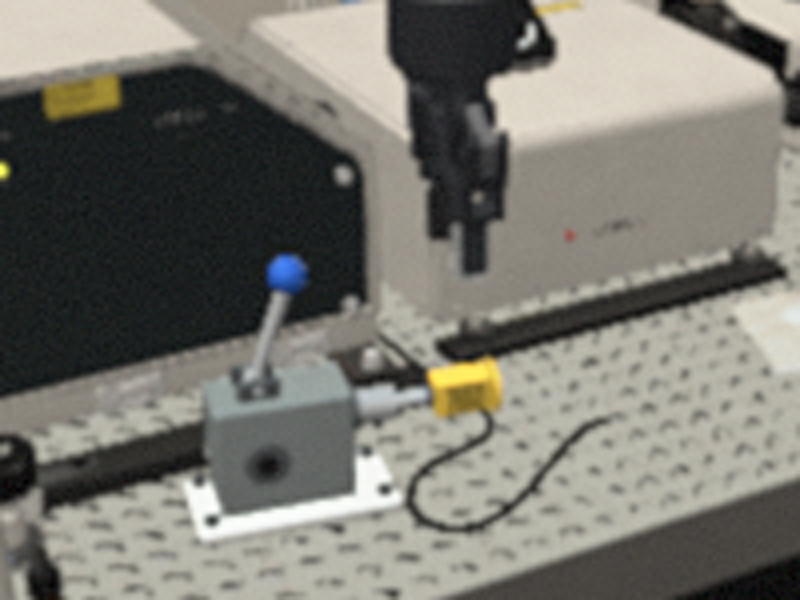

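The lever is back at rest, and the grip is at (320,207) in the wrist view. Before descending I'll check the grip's projection against that.

```bash
python3 - <<'E'
from h import *
import cv2
np.set_printoptions(suppress=True,precision=2)
s=bot.state(); im=cv2.imread("pics/w5.png").astype(int)
m=(im[...,2]>170)&(im[...,1]>140)&(im[...,0]<90); m[:170]=0;m[245:]=0;m[:,:290]=0;m[:,350:]=0
for v in range(178,240,4):
    u=np.where(m[v])[0]; print(v,(u.min(),u.max()) if len(u) else None)
for p in ([501.5,207.3,1.38],[502.3,207.9,1.377],[498.5,205,1.394]):
  print([wproj(s,S(p,v)) for v in ((-24,10,73),(-24,-10,73),(-60,10,73),(-60,-10,73),(0,0,70.5))])
E
```

```text
178 None
182 None
186 (np.int64(310), np.int64(331))
190 (np.int64(309), np.int64(332))
194 (np.int64(309), np.int64(332))
198 (np.int64(309), np.int64(332))
202 (np.int64(309), np.int64(331))
206 (np.int64(309), np.int64(331))
210 (np.int64(309), np.int64(331))
214 (np.int64(309), np.int64(331))
218 (np.int64(309), np.int64(331))
222 (np.int64(306), np.int64(334))
226 (np.int64(302), np.int64(338))
230 (np.int64(303), np.int64(337))
234 (np.int64(307), np.int64(331))
238 None
[array([308.59, 188.21]), array([333.34, 188.23]), array([309.11, 229.65]), array([332.8 , 229.66]), array([320.97, 158.02])]
[array([309.32, 187.28]), array([334.09, 187.37]), array([309.69, 228.8 ]), array([333.39, 228.88]), array([321.82, 157.08])]
[array([305.95, 191.76]), array([330.62, 191.44]), array([307.19, 232.9 ]), array([330.79, 232.61]), array([317.82, 161.58])]
```

{"op": "send_rows", "data": {"targets": [[0.6,0.035,-0.0015,-0.001,0,0,0],[0.6,0.035,0,0,0,0,0],[0.6,0.025,0,0,0,0,0],[0.6,0.01,0,0,0,0,0],[0.6,0,0,0,0,0,0]]}}

```text
time: 6.35
eef_pos: [491.0, 166.1, 51.6]
tool_rot: [-0.544, -0.451, 0.546, -0.45]
force: [0.3, 0.8, -0.1]
grip_width: 0.596
```

```bash
python3 - <<'E'
from h import *
from rig import snapshot
import cv2
np.set_printoptions(suppress=True,precision=3)
p=[501.5,207.3,1.38]
s=bot.state(); print(s["time"],s["eef_pos"],s["force"],s["grip_width"],plan(S(p,(-41,0,54)),p[2],-1)[:2])
a=cv2.imwrite("pics/w6.png",snapshot("wrist")[:,:,::-1])
a=cv2.imwrite("pics/s6.png",cv2.resize(snapshot("scene")[110:260,190:390,::-1],None,fx=4,fy=4,interpolation=2))
E
```

```text
6.35 [490.962 166.051  51.594] [ 0.294  0.832 -0.085] 0.5956729369725444 (array([-2.417,  2.517, -1.493]), array([0.001, 0.001, 0.004]))
```

View pics/w6.png

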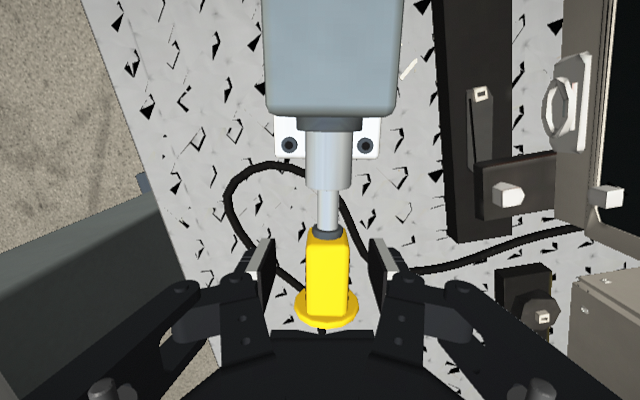

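View pics/s6.png

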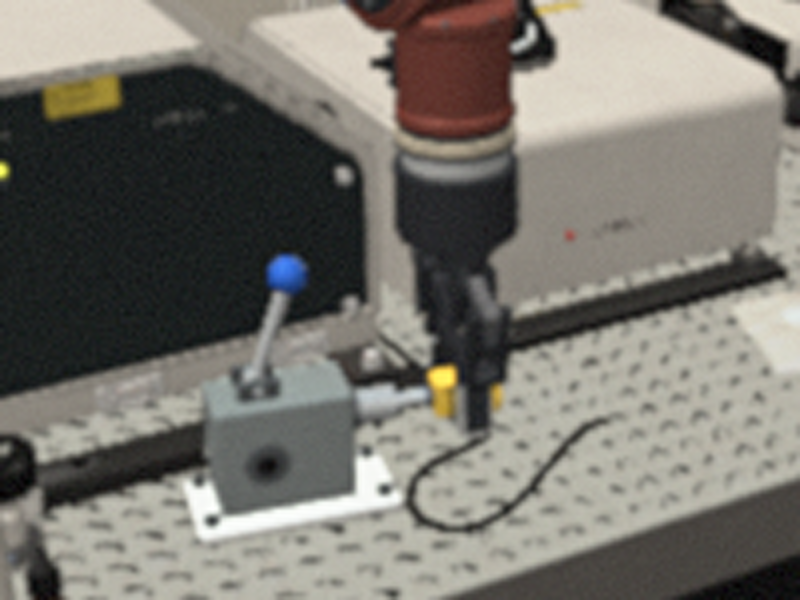

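The grip sits at u≈327 between pads centred at ≈320. I'll shift +2.5 mm in y and 4 mm toward the tube, then close.

{"op": "send_rows", "data": {"targets": [[0.6,-0.001,0.0025,-0.004,0,0,0],[0.6,0,0,0,0,0,0],[0,0,0,0,0,0,0],[0,0,0,0,0,0,0],[0,0,0,0,0,0,0],[0,0,0,0,0,0,0],[0,0,0,0,0,0,0],[0,0,0,0,0,0,0]], "newtons": 50}}

```text
time: 7.25
eef_pos: [494.2, 169.3, 55.0]
tool_rot: [-0.545, -0.451, 0.546, -0.449]
force: [-5.1, 1.4, 7.4]
grip_width: 0.222
```

```bash
python3 - <<'E'
from h import *
from rig import snapshot
import cv2
np.set_printoptions(suppress=True,precision=3)
p=[501.5,207.3,1.38]
s=bot.state(); print(s["time"],s["eef_pos"],s["force"],s["grip_width"],plan(S(p,(-101,0,s["eef_pos"][2])),p[2],-1)[:2])
a=cv2.imwrite("pics/w7.png",snapshot("wrist")[:,:,::-1])
a=cv2.imwrite("pics/s7.png",cv2.resize(snapshot("scene")[110:260,190:390,::-1],None,fx=4,fy=4,interpolation=2))
E
```

```text
7.25 [494.228 169.259  54.961] [-5.084  1.374  7.414] 0.22223949553643357 (array([-0.008,  0.033, 62.271]), array([-0.002, -0.   ,  0.003]))
```

View pics/w7.png

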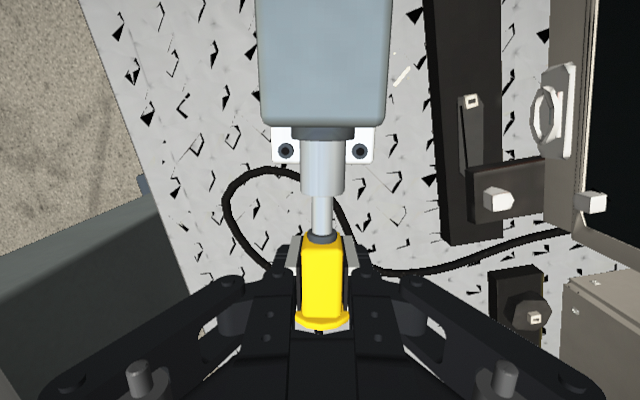

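View pics/s7.png

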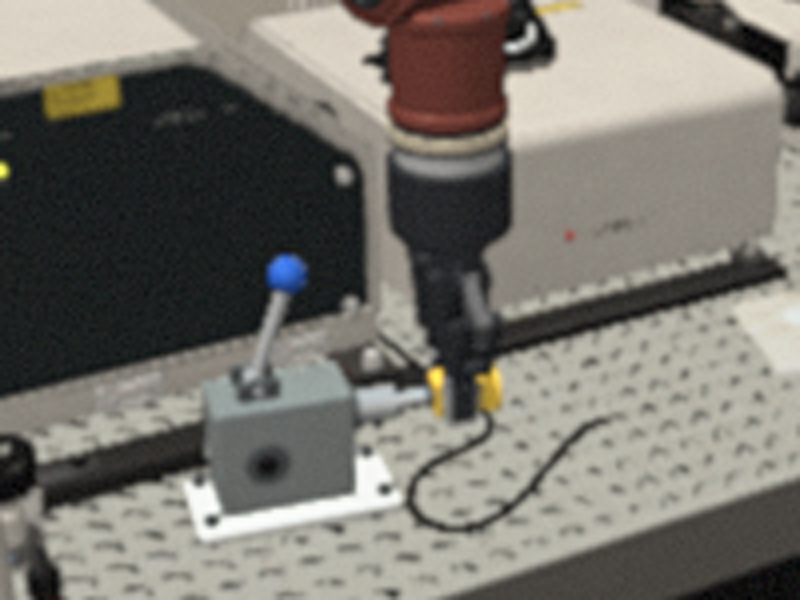

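The grip is held centred at width 0.22, with the rod still home. Now I'll draw it out.

{"op": "send_rows", "data": {"targets": [[0,0,0,0.01,0,0,0],[0,0,0,0.012,0,0,0],[0,0,0,0.012,0,0,0],[0,0,0,0.012,0,0,0],[0,0,0,0.008,0,0,0],[0,0,0,0,0,0,0],[0,0,0,0,0,0,0]]}}

```text
time: 8.05
eef_pos: [484.0, 118.3, 54.9]
tool_rot: [0.546, 0.451, -0.546, 0.447]
force: [-4.6, 9.6, 5.6]
grip_width: 0.223
```

```bash
cat > look.py <<'E'
import sys
from h import *
from rig import snapshot
import cv2
np.set_printoptions(suppress=True,precision=3)
s=bot.state(); d=s["eef_pos"]-np.array([494.2,169.3,55.0]); print(s["time"],s["eef_pos"],s["force"],s["grip_width"],"drawn",-(d[0]*np.cos(1.38)+d[1]*np.sin(1.38)),"lat",-d[0]*np.sin(1.38)+d[1]*np.cos(1.38))
n=sys.argv[1]
w=snapshot("wrist")[:,:,::-1]; cv2.imwrite(f"pics/wf{n}.png",w); cv2.imwrite(f"pics/w{n}.png",cv2.resize(w[100:260,260:400],None,fx=3.7,fy=3.7,interpolation=2))
cv2.imwrite(f"pics/s{n}.png",cv2.resize(snapshot("scene")[150:250,230:360,::-1],None,fx=6,fy=6,interpolation=2))
E
python3 look.py 8
```

```text
8.05 [483.97  118.313  54.949] [-4.574  9.639  5.586] 0.22288710211195495 drawn 52.00197934995262 lat 0.3749671960325962
```

View pics/w8.png

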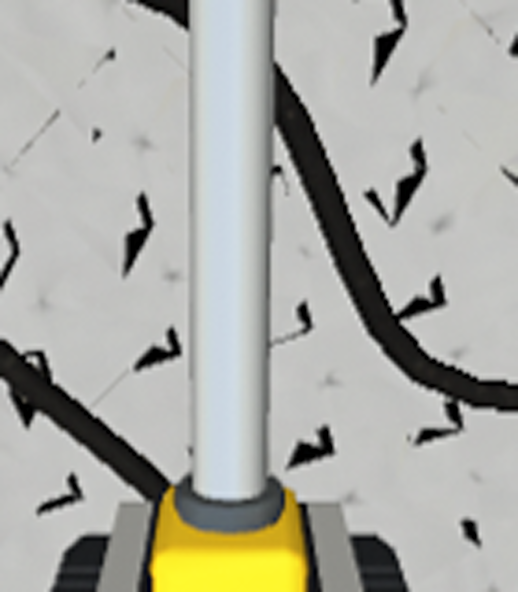

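View pics/s8.png

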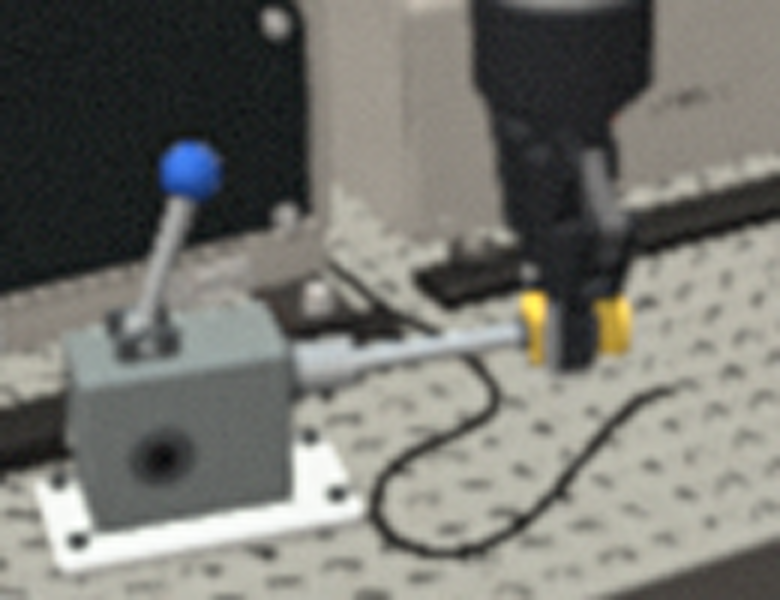

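The rod is drawn about 52 mm and the ring isn't visible yet, as expected. A further 7 mm.

{"op": "send_rows", "data": {"targets": [[0,0,0,0.004,0,0,0],[0,0,0,0.003,0,0,0],[0,0,0,0,0,0,0],[0,0,0,0,0,0,0]]}}

```text
time: 8.55
eef_pos: [482.6, 111.9, 54.9]
tool_rot: [0.547, 0.452, -0.545, 0.447]
force: [-5.1, 9.9, 5.9]
grip_width: 0.228
```

```bash
python3 look.py 9; python3 - <<'E'
import cv2
a=cv2.imread("pics/wf9.png")[20:160,250:390]; cv2.imwrite("pics/w9b.png",cv2.resize(a,None,fx=4.2,fy=4.2,interpolation=2))
E
```

```text
8.55 [482.642 111.875  54.896] [-5.124  9.864  5.876] 0.22801541533493855 drawn 58.57451576708287 lat 0.45770125991659505
```

View pics/w9b.png

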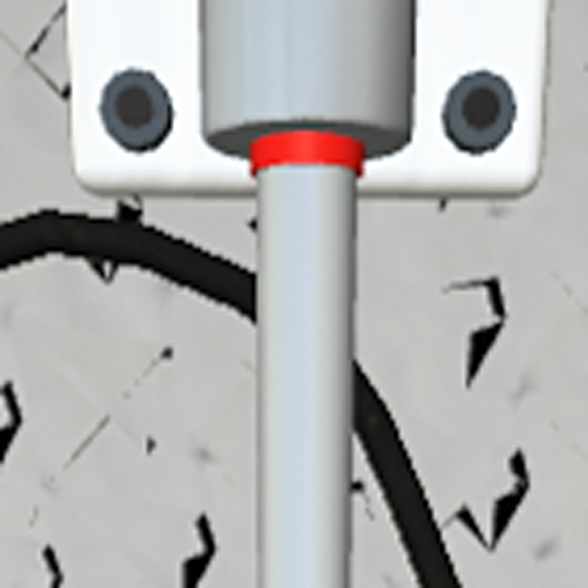

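View pics/s9.png

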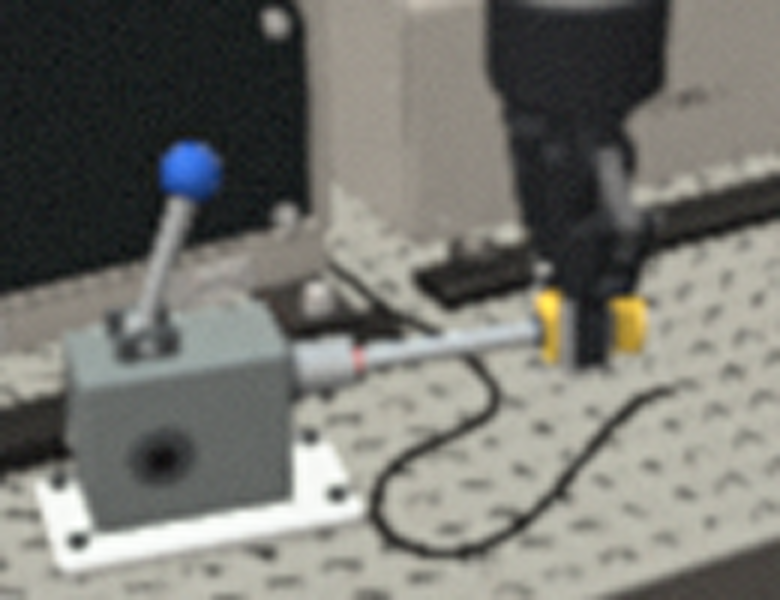

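```bash
python3 - <<'E'
from h import *
import cv2
np.set_printoptions(suppress=True,precision=2)
s=bot.state(); p=[501.5,207.3,1.38]
im=cv2.imread("pics/wf9.png").astype(int); m=(im[...,2]>150)&(im[...,1]<90)&(im[...,0]<90); m[80:]=0
for u in range(308,339,3):
    v=np.where(m[:,u])[0]; print(u,(v.min(),v.max()) if len(v) else None)
for x in (2,0,-2,-3,-4,-5): print(x,wproj(s,S(p,(x,0,65.5))),wproj(s,S(p,(x,5.5,60))),wproj(s,S(p,(x,10.5,60))))
E
```

```text
308 None
311 (np.int64(53), np.int64(59))
314 (np.int64(52), np.int64(58))
317 (np.int64(51), np.int64(58))
320 (np.int64(51), np.int64(58))
323 (np.int64(51), np.int64(58))
326 (np.int64(51), np.int64(58))
329 (np.int64(52), np.int64(58))
332 (np.int64(52), np.int64(59))
335 (np.int64(54), np.int64(56))
338 None
2 [322.1   46.27] [308.81  49.77] [296.7   49.82]
0 [322.12  51.9 ] [308.89  55.12] [296.84  55.17]
-2 [322.13  57.48] [308.96  60.43] [296.97  60.48]
-3 [322.14  60.25] [309.    63.06] [297.04  63.11]
-4 [322.14  63.01] [309.04  65.69] [297.1   65.73]
-5 [322.15  65.75] [309.08  68.29] [297.17  68.34]
```

About 2.9 mm of red ring shows, so the rod is out ≈58.8 mm; the arm's own travel gives 58.6. I need about 1.2–1.3 mm more.

{"op": "send_rows", "data": {"targets": [[0,0,0,0.0013,0,0,0],[0,0,0,0,0,0,0],[0,0,0,0,0,0,0],[0,0,0,0,0,0,0]]}}

```text
time: 9.05
eef_pos: [482.5, 110.7, 54.9]
tool_rot: [0.547, 0.452, -0.545, 0.447]
force: [-5.4, 10.7, 6.1]
grip_width: 0.227
```

```bash
python3 look.py 10; python3 - <<'E'
import cv2,numpy as np
f=cv2.imread("pics/wf10.png"); a=f[20:160,250:390]; cv2.imwrite("pics/w10b.png",cv2.resize(a,None,fx=4.2,fy=4.2,interpolation=2))
im=f.astype(int); r=im[...,2]-im[...,1]
print(r[44:66,318:328].mean(1).round())
r9=cv2.imread("pics/wf9.png").astype(int); print((r9[...,2]-r9[...,1])[44:66,318:328].mean(1).round())
E
```

```text
9.05 [482.464 110.731  54.933] [-5.377 10.664  6.102] 0.22658477813623126 drawn 59.731790363681036 lat 0.4159392466341494
[ -4.  -2.  -5.   4. 161. 202. 198. 197. 198. 198. 198. 198. 198. 204.
 168.   7. -15. -11. -10. -10. -10. -10.]
[-11. -11.  -9.  -6.  -2.  -4. -14. 134. 197. 200. 198. 198. 198. 204.
 168.   8. -15. -11. -10. -10. -10. -10.]
```

View pics/w10b.png

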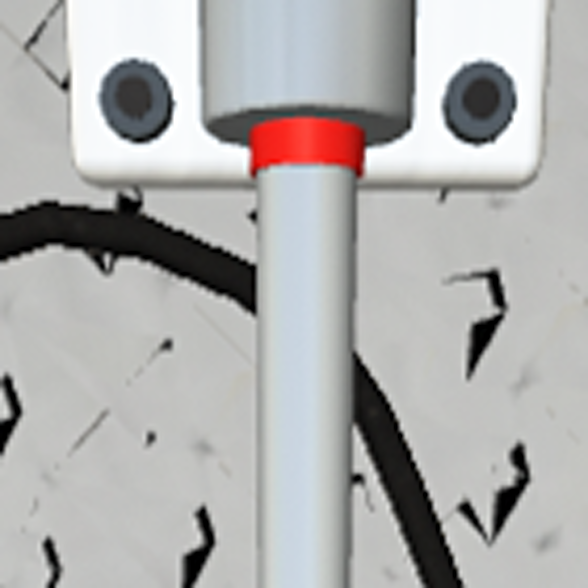

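View pics/s10.png

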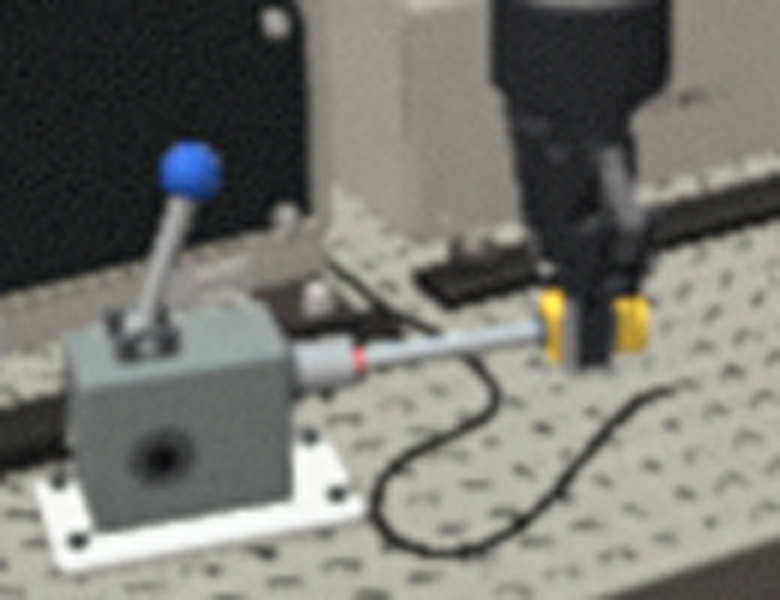

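About 3.85 mm of the 8 mm ring shows, so the rod is out ≈59.8 mm. I'll trim by 0.2 mm, then hold to check that it stays put.

{"op": "send_rows", "data": {"targets": [[0,0,0,0.0002,0,0,0],[0,0,0,0,0,0,0],[0,0,0,0,0,0,0],[0,0,0,0,0,0,0],[0,0,0,0,0,0,0],[0,0,0,0,0,0,0],[0,0,0,0,0,0,0],[0,0,0,0,0,0,0]]}}

```text
time: 9.95
eef_pos: [482.4, 110.7, 54.9]
tool_rot: [0.547, 0.452, -0.545, 0.447]
force: [-4.9, 10.5, 5.5]
grip_width: 0.228
```

```bash
python3 look.py 11; python3 - <<'E'
import cv2,numpy as np
im=cv2.imread("pics/wf11.png").astype(int); r=im[...,2]-im[...,1]
print(r[44:66,318:328].mean(1).round())
from rig import snapshot
cv2.imwrite("pics/sc11.png",snapshot("scene")[:,:,::-1])
E
```

```text
9.95 [482.424 110.692  54.931] [-4.875 10.489  5.487] 0.22832415346368495 drawn 59.77778612704423 lat 0.44741390868695063
[ -4.  -2.  -7.  21. 169. 201. 198. 197. 197. 198. 198. 198. 198. 204.
 168.   7. -15. -11. -10. -10. -10. -10.]
```

View pics/sc11.png

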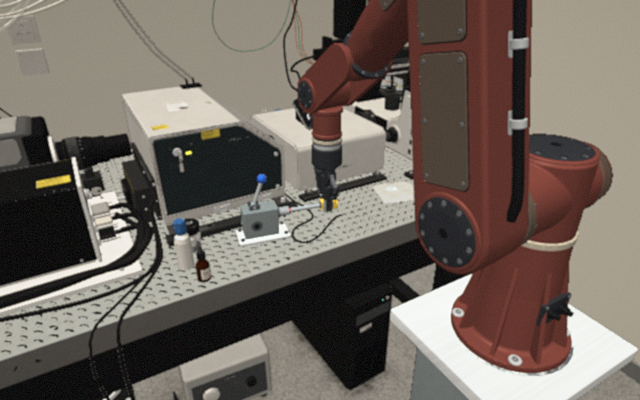

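The lever is at rest with its ball at (261,178), as at the start. The bottles are where they were at (182,245) and (203,268), and the rod is holding steady. Handing in.

```bash
python3 -c "
from rig import order
print(order.finish_job())"
```

```text
the job is handed in; nothing more can be done
None
```

I re-armed the shutter and handed the job in at about 10 s. The rod was drawn to the red mark and still gripped.

- **Lever:** I pushed the ball over with closed fingers until it met the stop; the force rose to 18 N while the arm moved only about 0.3 mm. I then backed off quickly, and the pictures show the lever back at its rest position.
- **Pull rod:** I took the yellow grip with 50 N and drew it out. About 3.9 mm of the 8 mm ring shows at the tube mouth, which puts the rod about 59.9 mm out. The arm's own travel reads 59.8 mm. Both fall just short of 60 mm, by 0.1 to 0.2 mm, and moved less than 0.1 mm during the last 0.9 s hold. The pull force is about 10.5 N, as expected at the mark.
- **Bystanders:** the bottles look unmoved in the final scene picture. The canister is partly hidden there. The filter cube was hidden behind the arm at the end, so I did not check it again, but the arm passed about 200 mm above it.
- **Leftover side force:** about 5 N sideways and 5 N upward remained on the gripper from slight misalignment in the grasp. I saw no effect from it.

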